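# Clamp and level a gel-casting tray

## Robot

A 7-joint arm with a two-finger parallel gripper is mounted at the origin on the work surface. World frame = base frame: x ahead of the robot, y to its left, z up, the work surface at z = 0. Lengths are in m, angles in rad, forces in N, time in s.
With the tool pointing down it reaches from about 0.4 to 0.875 m from the base axis. Payload 6.5 kg.
Tool frame: the origin (TCP) lies midway between the tips of the shut fingers; the grasp point (between the pads) lies 19 mm behind it (r.tcp_to_grasp is the distance from the TCP to the grasp point, in m); z points along the fingers, y is the line along which they close (so a half turn about z gives the same grasp; the last joint's range is limited). The gripper opens to 88 mm and grips with 3 to 60 N. Pads are 18 mm wide; open, the fingers measure 123 mm over their backs; the gripper's body (75 mm by 187 mm) begins 45 mm behind the grasp point.
Start: joints at [-1.235, 0.536, -0.004, 1.538, 0.003, 1.067, -0.071], TCP at [0.254, 0.598, 0.207] pointing down, gripper open.
Joint ranges: [-2.7, 2.7], [-0.37, 2.16], [-1.27, 1.26], [0.24, 2.4], [-1.31, 4.45], [0.19, 1.91], [-2.76, 2.76]. Speed limits (rad/s): [2.39, 2.39, 3.14, 3.14, 3.14, 3.14, 3.14].

## Interface

Orientations are given as a unit quaternion [w, x, y, z].
In Python, from rig import r, capture, get_calibration, cut_out, tip_of gives the robot as it stands. Calls block until the motion is done:
- r.goto(position, orientation): joint-space move of the TCP to a pose.
- r.move_linear(position, feed=0.15, orientation=None): straight line of the TCP; orientation=None keeps the orientation; feed is the mean speed in m/s.
- r.movej(angles): joint-space move.
- r.gripper_open() and r.close(strength=None): open the fingers fully, or close them until they stop; strength is the grip in N (None keeps the last).
- r.dwell(seconds).
- r.inverse_kinematics(position, orientation): joint angles nearest the present ones, or None.
- r.get_obs(): the state.
- capture(name): name is "scene" or "top" or "wrist"; returns the picture (400x640x3 uint8, red, green, blue); there is no depth.
- get_calibration(name): a dict with "fx", "fy", "cx", "cy" (pixels), "dist_coeffs" ([k1, k2, p1, p2, k3] as OpenCV has them; the pictures are not rectified), "cam_to_world" (4x4, takes a point from camera to world coordinates). Camera axes: x right, y down, z forward; pixel columns grow to the right and rows downward; lengths in m; the calibration is good to about 2 mm. A picture is of the moment at which its call begins: read the wrist's pose just before it. get_calibration takes no time and is no camera call; for the wrist camera it gives the pose at the moment of the call.
A pose or a line that the arm cannot do raises r.PlanningError and nothing moves.
- r.job_done(): hands the job in; it is judged then, once.
Trained networks look in the newest picture that a camera, given by its name, has taken for a name from the list of things; names that differ only in an ending like _2 or _b are one class to them, and where a whole thing is asked for, a point or a joint stands for the part that bears it (a point fixed in the world has none). Each returns a list of dicts, best first, with "conf" (0 to 1); they miss things now and then, are a little off and sometimes report something else, mostly with a low value. They report only what shows in the picture. A call takes as long as a camera call. They do not tell look-alikes from the thing itself.
- cut_out(camera, query): "mask" (400x640 bool, what is visible of it).
- tip_of(camera, query): "xyz" ([x, y, z] in m, in the coordinates of the camera as it stood for that picture, good to about 4 mm: a listed point, or the origin of a listed thing).
The state is a dict: "clock": time; "joint_positions": joint angles; "dq": joint speeds; "joint_torque": joint torques, N m; "eef_pos": TCP position; "eef_rot": TCP orientation; "force": force on the tool from outside, world axes, zero at the start; "ft_torque": the same for the moment, N m; "gripper_width": opening from 0.0 (shut) to 1.0 (fully open); "finger_force": force on a finger pad.
Only numpy, scipy, OpenCV 4.12 (cv2) and the standard library are available. Lean on these libraries where they do the work, as an engineer would, in place of code of your own. Each camera call takes 0.05 s, during which the arm holds its last target. There are 200 camera calls.

## Task

Get the gel caster ready for pouring: crank its moving end wall up tight against the clear tray, then stand the pocket spirit level on the tray's floor, lengthwise from the crank end to the knob end, and press it down to seat it. Let go of it and turn the levelling-foot knob until the bubble lies between its two lines, then finish with the fingers pressing the level firmly down onto the tray: stay there, still pressing, with the bubble still between the lines and the clamp still tight. Leave the glassware and the other things on the bench where they are.

Things in the scene. Friction and masses are not known exactly. Their poses are not given: they have to be found in the camera images.
- caster: White gel caster fixed on the bench, 150 (x) by 317 mm (y) plus crank. Origin: on the bench; +y runs from crank end to knob end. Plate top 45 mm above the bench, on two fixed feet at y -100 and the levelling screw at y +160; the knob end starts under 2 mm too low. Fixed end wall: inner face at y +85. Moving end wall on the crank side. Both walls reach 81 mm above the bench.
- tray: Clear acrylic gel tray, 100 (x) by 150 mm (y), lying loose on the caster's plate between the end walls with some mm of play, ends open, 0.18 kg. Origin: centre of the underside; axes near the caster's. Floor 6 mm thick; side walls along the long sides, 22 mm tall, 90 mm apart inside. Clamped, its origin lies at caster y +10 mm.
- crank_grip (a point): Middle of the crank's black handle: a free-spinning sleeve, 12 mm thick, 40 mm long, parallel to caster y, standing out from the crank arm towards caster -y. It runs on a circle of 32 mm radius about the crank axis, and starts at different angles. Turning takes about 0.05 Nm; the screw stays where it is left.
- crank_axis (a point): Point on the crank's axis (parallel to caster y) level with the handle's middle, 61 mm above the bench. Closing is clockwise for someone at the crank end facing the caster: at the top of its circle the handle goes towards caster +x, then down. The wall moves 8 mm a turn, up to a hard stop where the seal is squeezed 3.5 mm on the tray.
- seal: Black rubber seal on the moving end wall, facing the tray: 112 mm wide, 30 mm tall, springy (4 N per mm of squeeze, sinking into the wall). Origin: middle of the width, in its face, 35 mm above the bench. It touches the clamped tray at caster y -65 mm and starts 3.6 to 7.5 mm short of that.
- wall (a joint): How far the moving end wall has advanced, m: 0.0025 to 0.0064 at the start. Its seal begins to squeeze the clamped tray at 0.010; from 0.012 on it is tight; hard stop at 0.0135.
- level: Aluminium pocket spirit level with black ends, standing on its base: 130 mm long (x), 22 wide (y), 40 tall, 0.25 kg. Origin: centre of the underside; z up. The vial lies in a 36 mm long open recess in the middle of the top; the end blocks either side of it (from 18 to 63 mm off the middle) have flat tops, 40 mm above the base, for the two fingertips to press on together.
- vial (a point): Middle of the level's vial, 34 mm above its base: a yellow-green tube 36 mm long along the level's x with two black rings 16 mm apart and a pale bubble 10 mm long.
- bubble (a joint): Bubble's place along the level's x from the middle of the vial, m. It goes to the higher end, 1.25 mm per mrad of slope, at most 0.0125; within 0.0025 either way it lies between the rings. It settles in about a second.
- knob_grip (a point): Middle of the black ribbed levelling knob, on its upright axis, 75 mm above the bench; 36 mm in diameter, 22 mm tall. Turned clockwise seen from above it lifts the knob end, 4 mm a turn: with the level lengthwise the bubble moves 3 mm per radian towards the knob. Takes about 0.06 Nm and stays where it is left.
- comb: White gel comb, bystander, 125 mm by 33 mm and 14 mm high, lying on the bench. Origin: under its bar.
- flask: Conical glass flask, bystander, 84 mm wide, 116 mm tall. Origin: centre of its underside.
- beaker: Glass beaker, bystander, 68 mm wide, 85 mm tall. Origin: centre of its underside.
- washbottle: White plastic bottle, bystander, 68 mm wide, 170 mm tall. Origin: centre of its underside.
- cylinder: Slim glass measuring cylinder on a foot, bystander, 60 mm wide, 188 mm tall. Origin: centre of its underside.
- tipbox: Grey box with a clear lid, bystander, 82 by 120 by 74 mm. Origin: centre of its underside.
- marker: Black marker pen, bystander, 130 mm long, 16 mm thick, lying on the bench. Origin: under its middle.
There are look-alikes about, which are no part of the job. Several things have the shape of the tray; the one meant has the colours described above.

How it is judged:
On the way, in this order (a step that is already met when the one before it is completed fails the run):
1. the moving end wall is cranked tight: its seal presses on the tray with more than 5 N (contact force between tray and seal above 5 N), for 0.2 s.
2. the level stands on the tray's floor, lengthwise, and is pressed down (more than 4 N on the tray) with the fingers touching it (z of level in the frame of tray below 0.009 m and angle between level's own z axis and vertical below 0.06 rad and angle between the x axis of level and the y axis of caster, either way round below 0.15 rad and y of level in the frame of tray between -0.03 and 0.03 m and x of level in the frame of tray between -0.036 and 0.036 m and contact force between level and tray above 4 N and contact force between the fingers and level above 1 N), for 0.1 s.
3. with the level standing free on the tray, untouched, the bubble lies between its lines (z of level in the frame of tray below 0.009 m and angle between level's own z axis and vertical below 0.06 rad and angle between the x axis of level and the y axis of caster, either way round below 0.15 rad and y of level in the frame of tray between -0.03 and 0.03 m and x of level in the frame of tray between -0.036 and 0.036 m and value of joint bubble between -0.0025 and 0.0025 m and contact force between each of the arm, the fingers and level below 0.1 N), for 0.4 s.
At the end, for the whole second after the job is handed in: Still pressing: fingers on the level with over 3 N, level on the tray with over 5.2 N (it weighs 2.5 N), at rest, flat on the tray's floor, lengthwise within 0.15 rad; bubble within 2.5 mm of the middle; seal still presses on the tray with over 5 N (z of level in the frame of tray below 0.009 m and angle between level's own z axis and vertical below 0.06 rad and angle between the x axis of level and the y axis of caster, either way round below 0.15 rad and y of level in the frame of tray between -0.03 and 0.03 m and x of level in the frame of tray between -0.036 and 0.036 m and value of joint bubble between -0.0025 and 0.0025 m and contact force between tray and seal above 5 N and contact force between the fingers and level above 3 N and contact force between level and tray above 5.2 N and linear speed of level below 0.01 m/s); the arm keeps its last pose, push and grip.
It fails at once if a bystander (comb, flask, beaker, bottle, measuring cylinder, tip box or marker) is moved by more than 30 mm (distance of any of flask, beaker, washbottle, cylinder, comb, tipbox, marker from where it was at the start of the episode above 0.03 m).
It fails at once if a flask, beaker, bottle or measuring cylinder is tipped (angle between any of flask, beaker, washbottle, cylinder's own z axis and vertical above 0.4 rad).
It also fails if it takes over 72 s, if anything falls off the work surface, if the arm or the gripper's body presses on something with over 40 N, if the wrist force passes 120 N, or if a joint passes its speed limit or range.

## Working session

There is one attempt and no reset: what is moved stays moved. The work goes in short steps, each a Python script; the robot and the scene stay as the last script left them, time stands still between calls to the robot, and variables do not carry over. Pictures are saved under pics/ and viewed, at most 10 in all, crops included, and the job is handed in when it is done.

```bash
ls; mkdir -p pics
cat > h.py <<'E'
import numpy as np, cv2
from scipy.spatial.transform import Rotation as R
from rig import r, capture, get_calibration, cut_out, tip_of
def snap(cam,name=None):
    im=capture(cam)
    if name: cv2.imwrite('pics/'+name+'.png',im[:,:,::-1])
    return im,get_calibration(cam)
def w(cal,p):
    T=np.array(cal['cam_to_world']); return T[:3,:3]@np.array(p)+T[:3,3]
def proj(cal,P):
    T=np.linalg.inv(np.array(cal['cam_to_world'])); 
    K=np.array([[cal['fx'],0,cal['cx']],[0,cal['fy'],cal['cy']],[0,0,1]])
    return cv2.projectPoints(np.atleast_2d(np.array(P,float)),cv2.Rodrigues(T[:3,:3])[0],T[:3,3],K,np.array(cal['dist_coeffs']))[0][:,0]
def ray(cal,uv,z):
    K=np.array([[cal['fx'],0,cal['cx']],[0,cal['fy'],cal['cy']],[0,0,1]])
    q=cv2.undistortPoints(np.array(uv,float).reshape(-1,1,2),K,np.array(cal['dist_coeffs']))[:,0]
    T=np.array(cal['cam_to_world']); d=np.c_[q,np.ones(len(q))]@T[:3,:3].T
    return T[:3,3]+d*((z-T[2,3])/d[:,2])[:,None]
def quat(yaw):  # tool down, tool x at yaw
    q=(R.from_euler('z',yaw)*R.from_euler('x',np.pi)).as_quat(); return [q[3],q[0],q[1],q[2]]
E
python3 - <<'E'
from h import *
np.set_printoptions(precision=4,suppress=True)
o=r.get_obs();print({k:np.round(v,3) for k,v in o.items()})
for c in ['scene','top']:
    im,cal=snap(c,c+'0')
    print(c,np.array(cal['cam_to_world']),cal['fx'])
    for n in ['caster','tray','crank_grip','crank_axis','seal','level','vial','knob_grip','comb','flask','beaker','washbottle','cylinder','tipbox','marker']:
        print(n,[(np.round(w(cal,d['xyz']),3).tolist(),round(d['conf'],2)) for d in tip_of(c,n)[:3]])
E
```

```text
pics
{'clock': np.float64(0.0), 'joint_positions': array([-1.235,  0.537, -0.004,  1.539,  0.003,  1.067, -0.071]), 'dq': array([ 0.   , -0.002, -0.001,  0.   , -0.001,  0.001, -0.001]), 'joint_torque': array([ -0.   , -57.1  ,   0.991, -25.16 ,  -0.056,   0.018,   0.   ]), 'eef_pos': array([0.254, 0.598, 0.206]), 'eef_rot': array([-0.   ,  0.2  ,  0.98 , -0.001]), 'force': array([-0.074, -0.319,  0.694]), 'ft_torque': array([-0.025,  0.007, -0.043]), 'finger_force': np.float64(0.0), 'gripper_width': np.float64(0.999)}
scene [[-0.8241  0.4497 -0.3444  0.8465]
 [ 0.5663  0.6621 -0.4908  0.4629]
 [ 0.0073 -0.5995 -0.8003  0.9128]
 [ 0.      0.      0.      1.    ]] 429.59415320016484
caster [([0.614, -0.045, 0.003], 0.55)]
tray [([0.608, -0.037, 0.047], 0.82), ([0.199, -0.281, 0.004], 0.79), ([0.195, 0.287, 0.003], 0.78)]
crank_grip [([0.566, -0.207, 0.049], 0.63)]
crank_axis [([0.591, -0.208, 0.062], 0.82)]
seal [([0.604, -0.114, 0.034], 0.63)]
level [([0.385, -0.323, -0.002], 0.97)]
vial [([0.386, -0.325, 0.033], 0.78)]
knob_grip [([0.623, 0.118, 0.075], 0.78)]
comb [([0.382, 0.277, 
[... 569 characters left out ...]
285, 0.003], 0.95), ([0.609, -0.034, 0.044], 0.63)]
crank_grip [([0.561, -0.203, 0.048], 0.48)]
crank_axis [([0.389, -0.32, 0.034], 0.24)]
seal [([0.602, -0.111, 0.032], 0.51), ([0.564, -0.203, 0.049], 0.27)]
level [([0.389, -0.321, 0.005], 0.81)]
vial [([0.388, -0.322, 0.032], 0.9)]
knob_grip [([0.625, 0.113, 0.077], 0.44)]
comb [([0.386, 0.275, 0.002], 0.82), ([0.611, -0.043, -0.001], 0.56)]
flask [([0.786, -0.054, 0.002], 0.57)]
beaker [([0.392, -0.008, 0.002], 0.89)]
washbottle [([0.798, 0.101, -0.002], 0.7)]
cylinder [([0.773, -0.164, 0.001], 0.89)]
tipbox [([0.446, -0.449, 0.004], 0.77), ([0.597, -0.208, 0.061], 0.69), ([0.8, 0.099, 0.001], 0.2)]
marker [([0.555, 0.372, -0.003], 0.48)]
```

View pics/scene0.png

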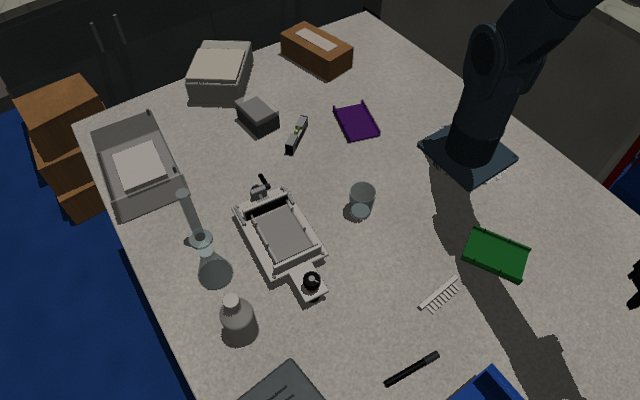

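View pics/top0.png

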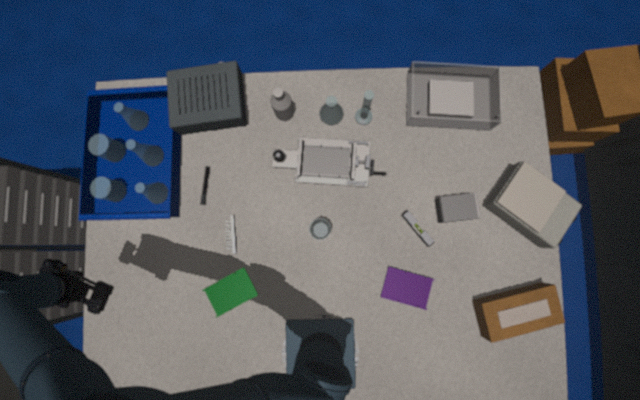

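The scene view shows the caster at about (283,240), the crank at (262,183), the knob at (311,281) and the level at (297,133). The clear tray is in the caster, and the purple and green trays are the look-alikes. I'll refine these with the wrist camera.

```bash
cat >> h.py <<'E'
np.set_printoptions(precision=4,suppress=True)
def find(cam,names,n=2):
    cal=get_calibration(cam); out={}
    for k in names:
        out[k]=[(np.round(w(cal,d['xyz']),4),round(d['conf'],2)) for d in tip_of(cam,k)[:n]]; print(k,out[k])
    return out
E
python3 - <<'E'
from h import *
for y in (1.475,-1.667):
    for p in ((.593,-.207,.05),(.593,-.207,.3),(.624,.116,.06)): print(y,p,r.inverse_kinematics(p,quat(y)))
q=quat(1.475)
r.move_linear([.254,.598,.33],feed=.3)
r.goto([.60,-.03,.33],q)
snap('wrist','w1'); find('wrist',['caster','knob_grip','seal','tray','crank_axis','crank_grip'])
r.goto([.58,-.20,.27],q)
snap('wrist','w2'); find('wrist',['crank_axis','crank_grip','caster','seal','tray'])
o=r.get_obs();print(o['clock'],o['force'],o['eef_pos'])
E
```

```text
1.475 (0.593, -0.207, 0.05) [-0.0962  0.7599  0.5246  1.7218 -0.503   0.7976  0.5721]
1.475 (0.593, -0.207, 0.3) [-0.2912  0.5256  0.8351  1.5259 -0.4002  1.2686  0.5009]
1.475 (0.624, 0.116, 0.06) [-0.5411  0.728   0.4158  1.6957 -0.3842  0.7997 -0.0438]
-1.667 (0.593, -0.207, 0.05) [-0.4016  1.027   1.0826  1.7389 -1.0408  1.0675 -2.1784]
-1.667 (0.593, -0.207, 0.3) [-0.418   0.6309  1.0943  1.5325 -0.5703  1.329  -2.5014]
-1.667 (0.624, 0.116, 0.06) [-0.0573  0.7077 -0.2833  1.6632  0.2544  0.807   2.5924]
caster []
knob_grip [(array([0.6285, 0.119 , 0.0744]), 0.96), (array([ 0.5644, -0.2041,  0.0509]), 0.22)]
seal [(array([ 0.6006, -0.1088,  0.0341]), 0.91)]
tray [(array([ 0.6136, -0.0382,  0.04  ]), 0.84)]
crank_axis [(array([ 0.5986, -0.2058,  0.059 ]), 0.87)]
crank_grip [(array([ 0.5644, -0.2032,  0.0504]), 0.44), (array([ 0.3916, -0.0094, -0.0013]), 0.33)]
crank_axis []
crank_grip [(array([ 0.561, -0.205,  0.052]), 0.82)]
caster []
seal [(array([ 0.5994, -0.1111,  0.0358]), 0.62)]
tray [(array([ 0.612 , -0.0378,  0.0418]), 0.92), (array([ 0.2025, -0.2803, -0.0019]), 0.67)]
6.1083 [ 0.3295 -0.0369  0.7526] [ 0.5807 -0.1986  0.2703]
```

View pics/w2.png

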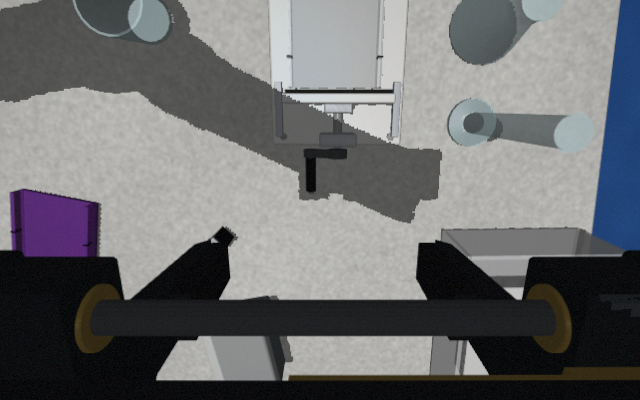

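View pics/w1.png

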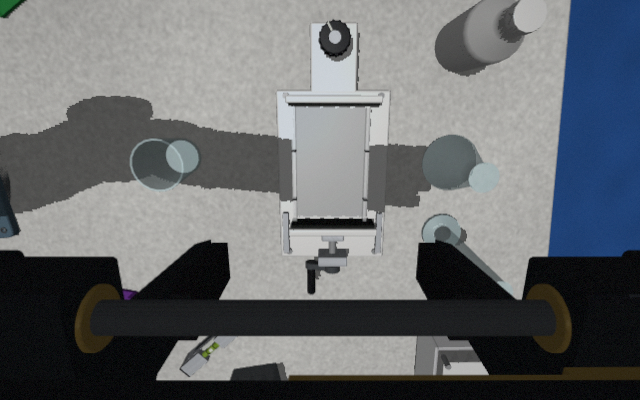

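w2 shows the crank handle from (311,158) to (311,191) and the hub near (338,154), so the handle is roughly at 9 o'clock and aligned with the tool yaw. w1 shows the knob at (335,37), with the caster square to the image. I'll grip the handle and start cranking.

```bash
cat > crank.py <<'E'
from h import *
import json
YAW=1.478; CX=np.array([np.cos(YAW-np.pi/2),np.sin(YAW-np.pi/2),0]); Z=np.array([0,0,1.])
def crank(st,n,step,fstop,feed=.06):
    A=np.array(st['A']); phi=st['phi']; f0=np.array(st['f0'])
    for i in range(n):
        phi-=step; u=np.cos(phi)*CX+np.sin(phi)*Z; t=np.sin(phi)*CX-np.cos(phi)*Z
        p=A+.032*u; r.move_linear(p-[0,0,.013],feed=feed)
        o=r.get_obs(); f=np.array(o['force'])-f0; e=np.array(o['eef_pos'])+[0,0,.013]-p
        fr,ft=f@u,f@t
        print(round(np.degrees(phi)),'fr %.1f ft %.1f fx %.1f fy %.1f fz %.1f'%(fr,ft,f@CX,f[1],f[2]),'err',np.round(e*1e3,1),'t %.1f'%o['clock'])
        if -ft>fstop: print('STOP');break
    st['phi']=phi; st['A']=A.tolist(); json.dump(st,open('st.json','w')); return st
E
python3 - <<'E'
from crank import *
A=np.array([.5955,-.207,.061]); h=np.array([.563,-.2075,.050])
q=quat(YAW)
r.goto([h[0],h[1],.12],q); r.dwell(.2)
f0=r.get_obs()['force']
r.move_linear([h[0],h[1],.037],feed=.12)
print(r.get_obs()['force']-f0)
r.close(12); o=r.get_obs(); print(o['eef_pos'],o['force']-f0,o['gripper_width'],o['finger_force'],o['clock'])
snap('scene','s1')
A[1]=h[1]
phi=np.arctan2(h[2]-A[2],(h-A)@CX)%(2*np.pi); print(np.degrees(phi),np.hypot(h[2]-A[2],(h-A)@CX))
st=dict(A=A.tolist(),phi=phi,f0=f0.tolist()); crank(st,6,np.radians(12),8)
E
```

```text
[ 1.003  -0.352  -0.5933]
[ 0.563  -0.2075  0.037 ] [ 0.7931  0.6962 -1.0511] 0.003563309920046261 0.0 9.1
198.77413287160752 0.03417865623197341
187 fr -1.2 ft -1.0 fx 1.3 fy 0.5 fz -0.8 err [0.6 0.2 0.6] t 9.4
175 fr -0.1 ft 0.1 fx 0.1 fy 0.2 fz 0.1 err [ 0.3 -0.2  0.5] t 9.7
163 fr -1.6 ft -0.2 fx 1.4 fy 0.3 fz -0.7 err [ 0.4 -0.2  0.5] t 9.9
151 fr -0.8 ft -0.4 fx 0.5 fy 0.2 fz -0.7 err [ 0.5 -0.1  0.4] t 10.2
139 fr -1.2 ft 0.3 fx 1.1 fy -0.1 fz -0.6 err [ 0.6 -0.1  0.4] t 10.5
127 fr -0.8 ft 0.8 fx 1.2 fy -0.5 fz -0.2 err [ 0.6 -0.1  0.3] t 10.7
```

Run:
```python
from h import *
im=cv2.imread('pics/s1.png'); 
c=cv2.resize(im[130:250,200:360],None,fx=5,fy=5,interpolation=cv2.INTER_CUBIC)
im2,cal=snap('scene'); print(proj(cal,[[.563,-.2075,.037],[.563,-.2075,.05],[.5955,-.207,.061],[.563,-.2045,.050]]))
r.gripper_open(); o=r.get_obs(); print(o['eef_pos'],o['clock'])
r.move_linear(np.array(o['eef_pos'])*[1,1,0]+[-.03,-.02,.25],feed=.3)
im3,cal3=snap('wrist','w3'); find('wrist',['crank_grip','crank_axis'])
find('scene',[ ])
c3=im3[100:260,230:430][:,:,::-1]
c3=cv2.resize(c3,None,fx=3,fy=3)
out=np.zeros((600,800,3),np.uint8);out[:]=c[:600,:800]; cv2.imwrite('pics/s1c.png',out); cv2.imwrite('pics/w3c.png',c3)
```

```text
[[263.402  182.2848]
 [262.9051 179.1325]
 [251.5578 182.0263]
 [263.4774 179.8671]]
[ 0.5764 -0.2057  0.0736] 12.1
crank_grip [(array([ 0.5634, -0.2031,  0.0552]), 0.97)]
crank_axis []
```

View pics/s1c.png

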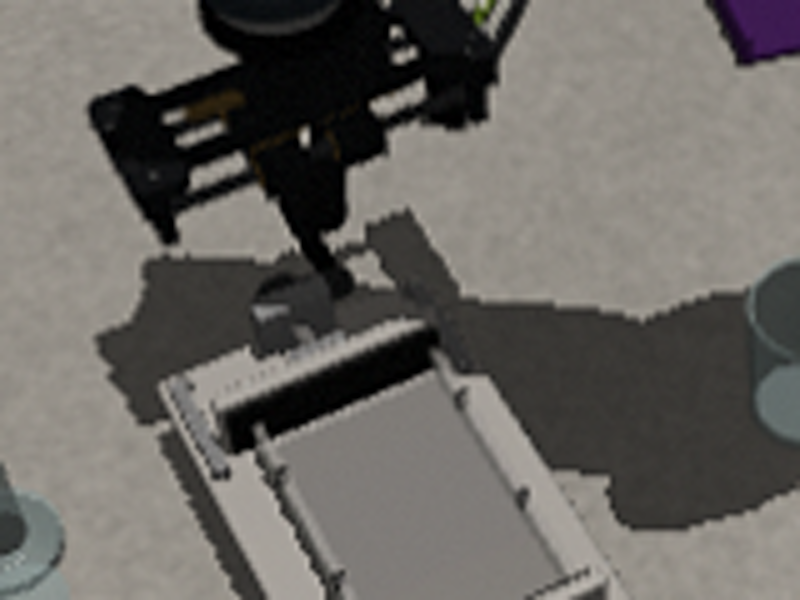

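View pics/w3.png

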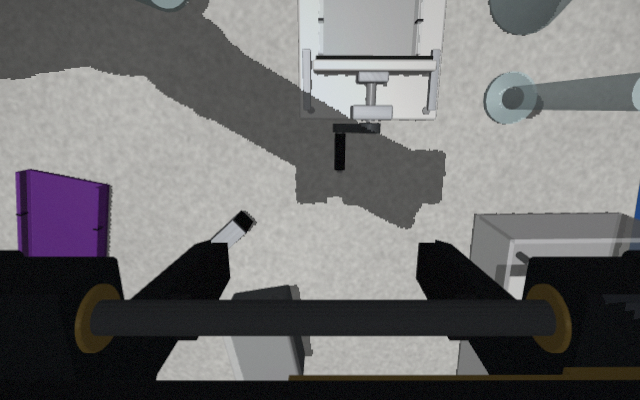

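Run:
```python
from h import *
cal=get_calibration('wrist'); print(r.get_obs()['eef_pos'])
for z in (.04,.05,.06): print(z,ray(cal,[[340,133],[340,170],[371,122],[372,112]],z))
print(np.array(cal['cam_to_world']),cal['fx'])
cal=get_calibration('scene'); im=cv2.imread('pics/scene0.png'); 
for z in (.04,.05,.06): print(z,ray(cal,[[260,176],[269,188]],z))
```

```text
[ 0.5456 -0.2247  0.2478]
0.04 [[ 0.5676 -0.1847  0.04  ]
 [ 0.5644 -0.2262  0.04  ]
 [ 0.6025 -0.176   0.04  ]
 [ 0.6042 -0.1654  0.04  ]]
0.05 [[ 0.5672 -0.184   0.05  ]
 [ 0.564  -0.2243  0.05  ]
 [ 0.6012 -0.1754  0.05  ]
 [ 0.6028 -0.1652  0.05  ]]
0.06 [[ 0.5668 -0.1832  0.06  ]
 [ 0.5637 -0.2225  0.06  ]
 [ 0.5999 -0.1749  0.06  ]
 [ 0.6015 -0.1649  0.06  ]]
[[ 0.9958 -0.0868 -0.0287  0.5526]
 [-0.0914 -0.9593 -0.2673 -0.1555]
 [-0.0043  0.2688 -0.9632  0.4249]
 [ 0.      0.      0.      1.    ]] 340.44901048149995
0.04 [[ 0.5607 -0.229   0.04  ]
 [ 0.5615 -0.1804  0.04  ]]
0.05 [[ 0.564  -0.2211  0.05  ]
 [ 0.5647 -0.173   0.05  ]]
0.06 [[ 0.5673 -0.2131  0.06  ]
 [ 0.568  -0.1656  0.06  ]]
```

Run:
```python
from h import *
cal=get_calibration('wrist'); o=r.get_obs(); p=np.array(o['eef_pos']); q=o['eef_rot']; Rm=R.from_quat([q[1],q[2],q[3],q[0]]).as_matrix(); print(Rm, r.tcp_to_grasp)
for dz in (0,-.019,-.04,-.064):
  print(dz,proj(cal,[p+Rm@[dx,s*.044,dz] for s in (-1,1) for dx in (-.009,.009)]).tolist())
r.close(12); o=r.get_obs(); print(o['gripper_width'],o['eef_pos'])
snap('wrist','w4')
```

```text
[[ 0.0919  0.9958 -0.0037]
 [ 0.9958 -0.0919  0.001 ]
 [ 0.0007 -0.0038 -1.    ]] 0.0187
0 [[244.74948747961457, 251.82032531284972], [242.7396323678195, 221.54699489540278], [400.96414878426555, 251.93081201557473], [403.01936524781615, 221.6546027878811]]
-0.019 [[236.52128569603553, 267.11146437119675], [234.05326994531916, 233.9984476156845], [409.1972859513851, 267.2367153113422], [411.71583623257516, 234.12034472262013]]
-0.04 [[225.1473644820773, 288.2520871233571], [221.96513711679242, 251.3288924638808], [420.5785331448838, 288.39871787702464], [423.81861008748143, 251.4715203725563]]
-0.064 [[207.83723737150854, 320.4341925275704], [203.38484075255133, 277.9731930623818], [437.9009256495053, 320.61551466761625], [442.42270621746405, 278.14959665476135]]
0.007268125874695723 [ 0.5464 -0.2257  0.25  ]
```

View pics/w4.png

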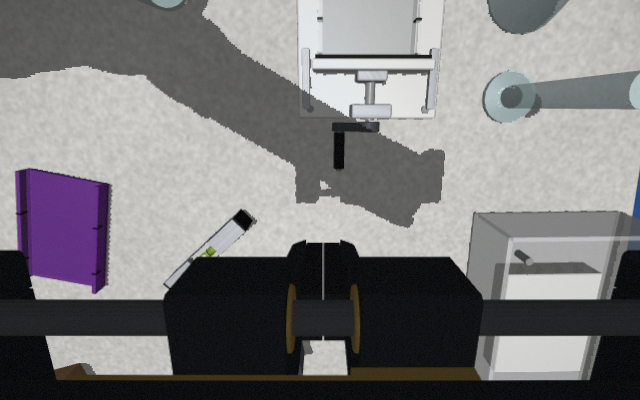

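In w4 the shut fingertips end at about (324,242), where the projected TCP should be near row 221–237. The scene view agrees: the tips look about 2–3 cm short of the reported TCP, and the grip closed on air. A guarded touch on bare bench will settle it.

Run:
```python
from h import *
r.move_linear([.50,-.23,.06],feed=.3,orientation=quat(1.478)); r.dwell(.2)
f0=np.array(r.get_obs()['force']); im,cal=snap('scene','s2'); print(proj(cal,[[.50,-.23,.06],[.50,-.23,.09]]))
z=.02
r.move_linear([.50,-.23,z],feed=.15)
while z>-.045:
    z-=.003; r.move_linear([.50,-.23,z],feed=.06); o=r.get_obs(); f=np.array(o['force'])-f0
    if abs(f[2])>4: break
print(z,o['eef_pos'],f,o['clock'])
r.move_linear([.50,-.23,.06],feed=.2); print(r.get_obs()['eef_pos'])
```

```text
[[278.8909 161.0945]
 [278.0819 153.3829]]
-0.033999999999999996 [ 0.5003 -0.2301 -0.0311] [-8.1885  5.6063 39.7001] 20.3167
[ 0.4996 -0.2294  0.0591]
```

The bench touched at a reported z of about −0.031, so the real tips are about 31 mm short of the reported TCP and I'll compensate. I'll also tilt the hand outward by 30° so its body stays clear of the crank.

```bash
cat > crank.py <<'E'
from h import *
import json
OFF=.031
YAW=1.478; CX=np.array([np.cos(YAW-np.pi/2),np.sin(YAW-np.pi/2),0]); CY=np.array([-CX[1],CX[0],0]); Z=np.array([0,0,1.])
RT=R.from_rotvec(CX*np.radians(30))*R.from_euler('z',YAW)*R.from_euler('x',np.pi)
q=RT.as_quat(); QT=[q[3],q[0],q[1],q[2]]; TZ=RT.as_matrix()[:,2]
def tcp(h): return np.asarray(h)+(.013+OFF)*TZ   # handle point -> TCP command
def crank(st,n,step,fstop,feed=.08):
    A=np.array(st['A']); phi=st['phi']; f0=np.array(st['f0']); hit=False
    for i in range(n):
        phi-=step; u=np.cos(phi)*CX+np.sin(phi)*Z; t=np.sin(phi)*CX-np.cos(phi)*Z
        p=tcp(A+.032*u); r.move_linear(p,feed=feed)
        o=r.get_obs(); f=np.array(o['force'])-f0; fr,ft=f@u,f@t
        A=A+np.clip(4e-5*fr,-.0006,.0006)*u
        print(round(np.degrees(phi)),'fr %.1f ft %.1f fy %.1f'%(fr,ft,f[1]),'t %.1f w %.3f'%(o['clock'],o['gripper_width']))
        if -ft>fstop: print('STOP');hit=True;break
    st['phi']=phi; st['A']=A.tolist(); json.dump(st,open('st.json','w')); return hit
E
python3 - <<'E'
from crank import *
A=np.array([.597,-.204,.061])-.004*CY; phi=np.radians(190); h=A+.032*(np.cos(phi)*CX+np.sin(phi)*Z)
r.gripper_open(); r.goto(tcp(h)-.09*TZ,QT); r.dwell(.1); f0=r.get_obs()['force']
r.move_linear(tcp(h),feed=.15); o=r.get_obs(); print(o['force']-f0)
r.close(15); o=r.get_obs(); print(o['force']-f0,o['gripper_width'],o['finger_force'],o['clock'])
if o['gripper_width']>.08:
    st=dict(A=A.tolist(),phi=phi,f0=f0.tolist()); crank(st,5,np.radians(12),12)
E
```

```text
[ 0.9137 -0.7668 -0.5339]
[ 2.8045  1.0587 -0.6711] 0.133104032558536 14.991500526666641 24.875
178 fr -1.2 ft 0.2 fy -1.2 t 25.1 w 0.130
166 fr 3.0 ft -0.5 fy 0.2 t 25.4 w 0.128
154 fr 6.4 ft -0.4 fy -0.1 t 25.6 w 0.130
142 fr 9.8 ft -0.0 fy -1.1 t 25.9 w 0.131
130 fr 12.8 ft -2.1 fy -0.2 t 26.1 w 0.129
```

```bash
sed -i 's/4e-5\*fr,-.0006,.0006/8e-5*fr,-.001,.001/' crank.py
python3 - <<'E'
from crank import *
st=json.load(open('st.json')); print(st['A'])
if not crank(st,17,np.radians(15),14,.1): print(st['A'])
E
```

```text
[0.5957010135969857, -0.20789639596465992, 0.0617712424445786]
115 fr 13.7 ft -2.1 fy -0.8 t 26.4 w 0.130
100 fr 7.3 ft -0.4 fy -0.5 t 26.6 w 0.128
85 fr 5.7 ft 2.1 fy -0.5 t 26.9 w 0.131
70 fr 5.6 ft 3.2 fy -1.2 t 27.1 w 0.134
55 fr 6.0 ft 2.3 fy -2.1 t 27.4 w 0.132
40 fr 6.3 ft 2.0 fy -1.3 t 27.6 w 0.130
25 fr 5.8 ft 2.7 fy -0.5 t 27.9 w 0.130
10 fr 5.8 ft 1.9 fy -0.5 t 28.1 w 0.130
-5 fr 3.6 ft 2.2 fy -0.9 t 28.4 w 0.126
-20 fr 1.3 ft 2.1 fy -1.4 t 28.6 w 0.128
-35 fr -1.8 ft 2.7 fy -1.4 t 28.9 w 0.135
-50 fr -2.0 ft 1.8 fy -1.7 t 29.1 w 0.128
-65 fr 0.2 ft 0.6 fy -1.7 t 29.4 w 0.128
-80 fr 1.3 ft 1.1 fy -2.2 t 29.6 w 0.134
-95 fr 1.4 ft 1.1 fy -2.3 t 29.9 w 0.128
-110 fr 2.2 ft 0.0 fy -2.7 t 30.1 w 0.132
-125 fr 3.5 ft 0.4 fy -2.0 t 30.4 w 0.131
[0.5968729044075722, -0.20800545635256706, 0.06463311689891839]
```

Run:
```python
from crank import *
st=json.load(open('st.json'))
hit=crank(st,38,np.radians(5),9,.08)
print(hit,st['A'])
if hit:
    r.gripper_open(); p=np.array(r.get_obs()['eef_pos']); r.move_linear(p-.08*TZ,feed=.25)
    r.goto([.50,-.28,.36],quat(1.478))   # camera offset +y of tool
    snap('wrist','w5'); find('wrist',['seal','tray','level','vial'])
    print(r.get_obs()['clock'])
```

```text
-130 fr 1.3 ft -0.9 fy -2.7 t 30.6 w 0.130
-135 fr 1.7 ft -1.3 fy -3.4 t 30.9 w 0.129
-140 fr 1.3 ft -0.5 fy -3.6 t 31.1 w 0.131
-145 fr 0.5 ft -0.7 fy -2.8 t 31.4 w 0.127
-150 fr -0.3 ft 0.7 fy -3.0 t 31.6 w 0.128
-155 fr 0.2 ft 0.1 fy -3.1 t 31.9 w 0.130
-160 fr -0.3 ft -8.1 fy -2.3 t 32.1 w 0.132
-165 fr -2.4 ft -15.9 fy -2.7 t 32.4 w 0.128
STOP
True [0.5968075432594396, -0.20799937360824908, 0.06442585083932025]
seal []
tray []
level []
vial [(array([ 0.3897, -0.3209,  0.0344]), 0.78)]
35.3917
```

Run:
```python
from h import *
for c in ('scene','top','wrist'):
    cal=get_calibration(c)
    for d in cut_out(c,'level')[:2]:
        m=d['mask']; v,u=np.nonzero(m); P=ray(cal,np.c_[u,v],.035)[:,:2]
        (cx,cy),(a,b),ang=cv2.minAreaRect(P.astype(np.float32)*1000); 
        e=np.linalg.eigh(np.cov(P.T))[1][:,1]
        print(c,d['conf'],len(u),P.mean(0),'pca',np.degrees(np.arctan2(e[1],e[0]))%180,'rect',cx,cy,a,b,ang,'uv',u.min(),u.max(),v.min(),v.max())
```

```text
scene 0.55 250 [ 0.4135 -0.2931] pca 37.61269941511392 rect 405.9365539550781 -302.01934814453125 129.1349334716797 32.377647399902344 37.49034881591797 uv 285 304 123 154
top 0.94 394 [ 0.3871 -0.3194] pca 37.766538094282254 rect 387.53680419921875 -317.85107421875 136.1228485107422 33.58126449584961 38.3015251159668 uv 402 434 210 245
wrist 0.64 1173 [ 0.3913 -0.3219] pca 37.339593586764124 rect 390.015625 -322.6640625 135.5508270263672 22.222349166870117 37.56024932861328 uv 220 289 157 223
wrist 0.16 224 [ 0.5693 -0.2045] pca 85.31451983351863 rect 568.8971557617188 -205.32241821289062 39.39141845703125 11.247217178344727 86.8615951538086 uv 363 371 84 113
```

Run:
```python
from crank import *
q1=quat(.656); q2=quat(YAW); L=[.390,-.3215]; T=[.612,-.036]
r.goto(L+[.07],q1); r.move_linear(L+[-.011],feed=.15)
r.close(30); o=r.get_obs(); print('grip',o['gripper_width'],o['finger_force'],o['clock'])
assert o['gripper_width']>.2
r.move_linear(L+[.17],feed=.3)
r.goto(T+[.12],q2); r.dwell(.15); f0=np.array(r.get_obs()['force'])
r.move_linear(T+[.047],feed=.12)
z=.047
while z>.028:
    z-=.0008; r.move_linear(T+[z],feed=.03); o=r.get_obs(); f=np.array(o['force'])-f0
    if f[2]>9: break
print(z,f,o['eef_pos'],o['clock']); r.dwell(.3); print(r.get_obs()['force']-f0)
r.move_linear(T+[z+.0008],feed=.05)
r.gripper_open(); r.move_linear(T+[.16],feed=.3)
snap('wrist','w6'); find('wrist',['level','vial','knob_grip','tray'])
print(r.get_obs()['clock'])
```

```text
grip 0.2433374028379617 29.995381236076355 38.4417
0.03819999999999998 [-3.9933  1.8014 13.7047] [ 0.6123 -0.036   0.0394] 44.2167
[-4.1565  1.2442 13.5719]
level [(array([ 0.6105, -0.0353,  0.0481]), 0.65)]
vial [(array([ 0.6108, -0.0359,  0.0799]), 0.89)]
knob_grip []
tray [(array([ 0.6109, -0.0371,  0.038 ]), 0.94)]
46.6333
```

Run:
```python
from h import *
cal=get_calibration('wrist'); c=proj(cal,[[.611,-.036,.085]])[0]; print(c)
im=cv2.imread('pics/w6.png'); u,v=int(c[0]),int(c[1]); u0,v0=max(u-40,0),max(v-75,0)
cr=im[v0:v0+100,u0:u0+80]; print(u0,v0); cv2.imwrite('pics/w6c.png',cv2.resize(cr,None,fx=6,fy=6,interpolation=cv2.INTER_CUBIC))
for yaw in (YAW:=[1.478+d for d in (-1.6,-.8,0,.8,1.6,2.4)]): 
    s=r.inverse_kinematics([.626,.1165,.03],quat(yaw)); print(round(yaw,2),s)
```

```text
[323.0242 201.4852]
283 126
-0.12 [-0.6924  0.8462  0.6553  1.7068 -0.6698  0.8257 -1.4212]
0.68 [-0.5734  0.7891  0.4666  1.6995 -0.4773  0.7685 -0.7692]
1.48 [-0.4639  0.7572  0.3025  1.6924 -0.3086  0.7392 -0.1023]
2.28 [-0.3546  0.7401  0.1435  1.6851 -0.1457  0.7269  0.5681]
3.08 [-0.2292  0.7356 -0.0365  1.6766  0.0367  0.73    1.2236]
3.88 [-0.1053  0.7463 -0.2145  1.6681  0.2136  0.7502  1.8859]
```

View pics/w6c.png

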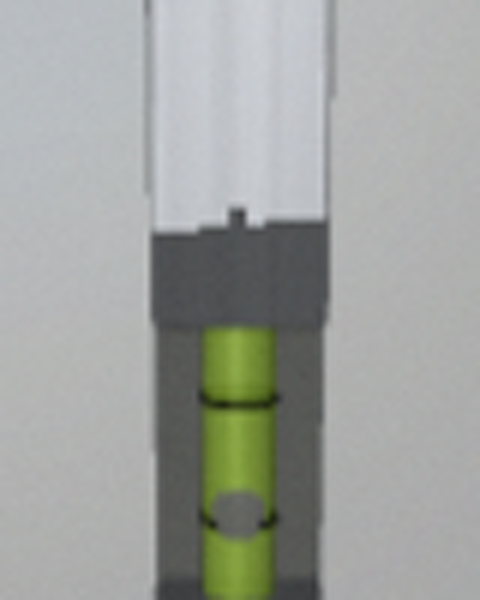

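w6c shows the vial with rings at crop rows 400 and 520 and the bubble at about 515, so it sits roughly 7.3 mm towards the crank end. The knob needs about 2.4 rad clockwise.

```bash
cat > knob.py <<'E'
from crank import *
K=[.6265,.117]
def turn(a0,a1,n):
    r.goto(K+[.10],quat(a0)); r.move_linear(K+[.036],feed=.15)
    f0=np.array(r.get_obs()['force']); r.close(14); o=r.get_obs(); print('grip',o['gripper_width'],o['finger_force'],o['force']-f0)
    for a in np.linspace(a0,a1,n+1)[1:]:
        r.goto(K+[.036],quat(a)); o=r.get_obs()
        print(round(a,2),(np.array(o['force'])-f0).round(1),o['clock'])
    r.gripper_open(); r.move_linear(K+[.11],feed=.3)
def look(name):
    r.goto([.612,-.036,.16],quat(YAW)); r.dwell(.15)
    im,cal=snap('wrist',name)
    c=proj(cal,[[.611,-.036,.085]])[0]; u0,v0=int(c[0])-40,int(c[1])-75
    cv2.imwrite('pics/'+name+'c.png',cv2.resize(im[v0:v0+110,u0:u0+80,::-1],None,fx=5,fy=5,interpolation=cv2.INTER_CUBIC))
    find('wrist',['vial','level']); print(u0,v0,r.get_obs()['clock'])
E
python3 - <<'E'
from knob import *
turn(2.628,.228,6); look('w7')
E
```

```text
grip 0.4053387908173546 13.998561012558639 [-2.41   -2.6865  3.7764]
2.23 [-1.1 -2.   2.4] 49.2083
1.83 [ 1.  -1.8  0.2] 49.6083
1.43 [ 4.6 -2.3 -3.5] 50.0083
1.03 [ 7.7 -2.9 -3.6] 50.4167
0.63 [ 7.6 -2.7 -5.4] 50.825
0.23 [ 9.1 -3.9 -4.6] 51.2333
vial [(array([ 0.6112, -0.0354,  0.0839]), 0.83)]
level [(array([ 0.6108, -0.0348,  0.0537]), 0.84)]
281 127 53.9833
```

View pics/w7c.png

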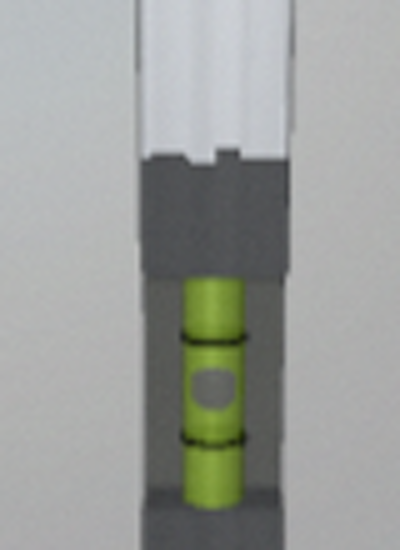

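w7c shows the bubble at rows 367–410 (centre 389) and the rings at 338 and 438 (midpoint 388), so it is centred. Now the final press with the open fingers on the two end blocks.

Run:
```python
from crank import *
P=[.611,-.0355]; q=quat(YAW-np.pi/2)
r.goto(P+[.10],q); r.dwell(.15); f0=np.array(r.get_obs()['force'])
r.move_linear(P+[.066],feed=.12); z=.066
while z>.052:
    z-=.0006; r.move_linear(P+[z],feed=.03); o=r.get_obs(); f=np.array(o['force'])-f0
    if f[2]>9: break
print(z,f,o['eef_pos'],o['clock'])
r.dwell(1.2); o=r.get_obs(); print(o['force']-f0,o['ft_torque'],o['clock'])
im,cal=snap('scene','s9'); snap('wrist','w9'); find('scene',['level','vial','seal'])
c=proj(cal,[[.611,-.036,.08]])[0].astype(int); cv2.imwrite('pics/s9c.png',cv2.resize(im[c[1]-50:c[1]+50,c[0]-60:c[0]+60,::-1],None,fx=6,fy=6,interpolation=cv2.INTER_CUBIC))
```

```text
0.05879999999999996 [-4.4271  1.5963 13.1894] [ 0.6113 -0.0355  0.0601] 58.7417
[-3.4384  1.5793 12.0845] [0.2741 0.968  0.0049] 59.9417
level [(array([ 0.6091, -0.0372,  0.0473]), 0.82), (array([ 0.7993,  0.1041, -0.0011]), 0.54)]
vial [(array([ 0.6086, -0.0404,  0.0848]), 0.61)]
seal [(array([ 0.6045, -0.1105,  0.0371]), 0.52)]
```

View pics/s9c.png

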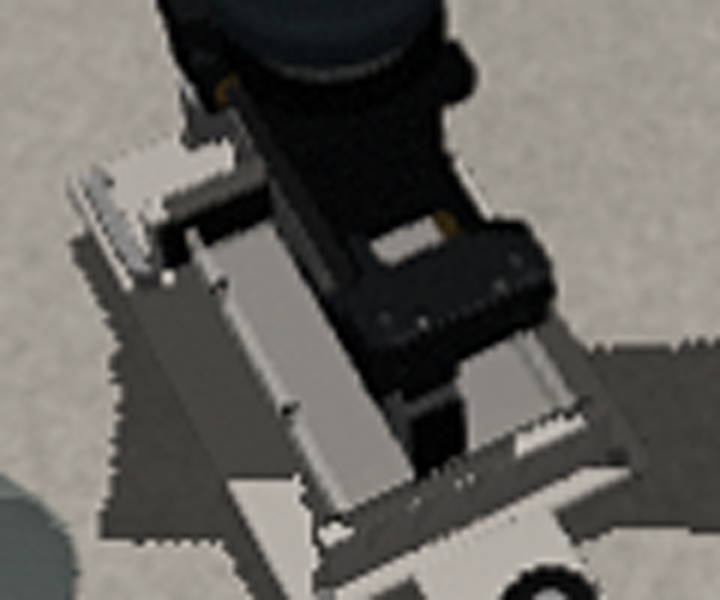

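The s9c crop shows the fingers down on the level, which still stands lengthwise in the clamped tray. The press is steady at about 12 N, so I'll hand in.

```bash
python3 -c "
from h import *
print(r.job_done())"
```

```text
the job is handed in; nothing more can be done
None
```

I handed the job in at about 60 s, with the crank at its hard stop, the bubble seen centred between its rings before the final press, and the open fingers still pressing the level down with about 12 N; the bubble couldn't be seen under the fingers, and no verdict came back.

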